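# Roll the heavy water filter along its rails to rest over the drain cup

## Task

The cartridges have been changed and the twin water filter has to be flushed: push its trolley along the rails by the black rubber rollers of its two spring buffers only, and bring it to rest by hand with the tip of the flush spout wholly over the mouth of the blue drain cup. The trolley is heavy and coasts a long way, so push and brake it gently, never let it run against the red stops at either end of the rails, touch no other part of the filter, and leave the kettle, cups, jar, wrench and old cartridge where they are. Then let go, and see it stand still over the cup by itself for a few seconds before you finish.

Things in the scene. Friction and masses are not known exactly. Their poses are not given: they have to be found in the camera images.
- rails: Fixed track: aluminium plate 170 x 640 x 4 mm with two steel rails (top 21 mm up) 62 mm either side of the middle. Origin: centre of its underside; y runs along the rails the way the trolley must go (world +y, yawed up to 0.2 rad), x across, z up. Red rubber stops 34 mm high stand on the rails at both ends; fingertips kept 40 mm above the worktop pass over all of the track.
- trolley (a joint): Trolley position along the rails, m: 0 = against the stop at the -y end, 0.42 = against the one at the +y end; its middle is at rails y = value - 0.21. Starts at rest at 0.03 to 0.06. Trolley with filter: nominally 5 kg (hidden, 0.7 to 1.4 times that). Dry friction only 0.005 N, drag 0.7 N per m/s: it coasts with a time constant of about 7 s (5 to 10). Rails level.
- rear_face (a point): Middle of the outer face of the sprung buffer at the trolley's -y end (push here). Both buffers: a black rubber roller lying across the rails, spinning freely, 32 mm thick, 120 mm long, axis 60 mm up, on guide pins with springs; free outer face 126 mm from the trolley's middle, 36 mm proud of the chassis. They spring in 30 mm, 100 N/m, no preload, hardly damped: it bounces back off a still hand.
- front_face (a point): Middle of the outer face of the like sprung buffer at the trolley's +y end (catch and brake here). This point and the one at the other end move in with the buffer. The gripper's body may hang over the buffer and the bare end of the chassis, which is 87 mm high, up to 70 mm inwards of the free face.
- filter_middle (a point): Twin water filter bolted to the trolley, not to be touched: white chassis 200 (across) x 180 mm, from 33 to 87 mm above the worktop, two upright round housings (blue and white, 92 mm across, side by side across the rails), black heads, top at 236 mm, steel flush spout on the +x side. This point: on the trolley's middle, 88 mm above the worktop; axes parallel to the rails' axes.
- spout (a point): Centre of the lower end of the flush spout: a downturned steel pipe 16 mm across with a red tip 19 mm across, 92 mm above the worktop, 135 mm to the +x side of the trolley's middle.
- drain_cup: Fixed blue plastic drain cup beside the rails, 58 mm across, 72 mm high, mouth 50 mm across inside. Origin: centre of its underside; axes parallel to the rails' axes, so y is along the travel. It stands 60 to 140 mm of trolley travel short of the +y stop, on the line that the spout passes along.
- drain_mouth (a point): Centre of the drain cup's mouth, 72 mm above the worktop, 20 mm below the spout's tip when that is over it.
- kettle: Closed aluminium kettle with a black bail handle, 180 mm across, 200 mm high, at the left of the worktop; to be left alone. Origin under its centre.
- jar: Small glass jar with a steel lid, 64 mm across, 85 mm high; to be left alone. Origin under its centre.
- wrench: White plastic filter housing wrench lying flat: ring 124 mm across, 270 mm long in all, 12 mm thick; to be left alone. Origin: middle of the ring, underside.
- cartridge: Old filter cartridge standing upright, 62 mm across, 124 mm high; to be left alone. Origin under its centre.
- cup0: Green melamine cup, 72 mm across, 75 mm high, on the white turntable (240 mm across, its top at 24 mm) at the right; to be left alone. Origin under its centre.
- cup1: Yellow melamine cup, 72 mm across, 75 mm high, on the white turntable (240 mm across, its top at 24 mm) at the right; to be left alone. Origin under its centre.
- cup2: Orange melamine cup, 72 mm across, 75 mm high, on the white turntable (240 mm across, its top at 24 mm) at the right; to be left alone. Origin under its centre.
- cup3: Blue melamine cup, 72 mm across, 75 mm high, on the white turntable (240 mm across, its top at 24 mm) at the right; to be left alone. Origin under its centre.
There are look-alikes about, which are no part of the job. What is shaped like the drain_cup but purple is not meant.

How it is judged (in metres and radians):
On the way:
1. the trolley stands still by itself, untouched, with the spout over the drain cup's mouth (y of spout in the frame of drain_cup between -0.015 and 0.015 m and velocity of joint trolley between -0.005 and 0.005 m/s and contact force between each of the arm, the fingers and trolley below 0.02 N), for 3 s.
At the end, for the whole second after the job is handed in: The spout's centre is within 15 mm of the drain cup's centre along the rails, the trolley moves slower than 5 mm/s and nothing touches it; it has stood so for 3 s, and keeps so for the second after the end (all of step 1).
It fails at once if the trolley runs against a stop (within 8 mm of the end of its travel) (value of joint trolley above 0.412 m or value of joint trolley below 0.008 m).
It fails at once if the filter is touched elsewhere than on its spring buffers (contact force between any of the arm, the fingers and trolley_c0 above 1 N or contact force between any of the arm, the fingers and trolley_c1 above 1 N or contact force between any of the arm, the fingers and trolley_c2 above 1 N or contact force between any of the arm, the fingers and trolley_c3 above 1 N or contact force between any of the arm, the fingers and trolley_c4 above 1 N).
It fails at once if the trolley is shoved or stopped with a hard knock (over 15 N) (contact force between any of the arm, the fingers and trolley above 15 N).
It fails at once if kettle, jar, wrench, old cartridge or a cup is moved by more than 30 mm (distance of any of kettle, jar, wrench, cartridge, cup0, cup1, cup2, cup3 from where it was at the start of the episode above 0.03 m).
It also fails if it takes over 45 s, if anything falls off the work surface, if the arm or the gripper's body presses on something with over 40 N, if the wrist force passes 120 N, or if a joint passes its speed limit or range.

## Robot

A 7-joint arm with a two-finger parallel gripper is mounted at the origin on the work surface. World frame = base frame: x ahead of the robot, y to its left, z up, the work surface at z = 0. Lengths are in mm, angles in rad, forces in N, time in s.
With the tool pointing down it reaches from about 400 to 850 mm from the base axis. Payload 4.5 kg.
Tool frame: the origin (TCP) lies at the very end of the fingers, on their centre line; the grasp point (between the pads) lies manip.grip_point_offset behind it (manip.grip_point_offset is the distance from the TCP to the grasp point, in mm); x points along the fingers, y is the direction in which the jaws open and shut, and the axes are right-handed (so a half turn about x gives the same grasp; the last joint's range is limited). The gripper opens to 85 mm and grips with 20 to 120 N. Pads are 22 mm wide; open, the fingers measure 114 mm over their backs; the gripper's body (76 mm by 85 mm) begins 54 mm behind the grasp point. The pads swing forward as they close: fully open they stand 13 mm farther back than shut.
Start: joints at [1.241, 0.689, -0.195, 1.565, 0.157, 0.902, -0.215], TCP at [222.423, -584.108, 231.317] pointing down, gripper open.
Joint ranges: [-3.01, 3.01], [-0.46, 2.08], [-1.47, 1.51], [0.13, 2.56], [-1, 4.14], [0.04, 2.09], [-2.66, 2.66]. Speed limits (rad/s): [2.57, 2.57, 3.14, 3.14, 3.14, 3.14, 3.14].

## Interface

Orientations are given as a rotation vector (axis times angle).
In Python, from plant import manip gives the robot as it stands. The module is installed in compiled form; this text tells all that it offers.
- The arm moves only by the shell command python3 -m crank 'ROWS' [FORCE]. ROWS is a JSON object of lists of equal length, an entry for each row: "grip": the closure, from -1 (fully open) to 1 (shut); "dp": the shift along the tool's x, y, z as a fraction of full scale, a list of three; "twist": the turn, a rotation vector about the tool's x, y, z as a fraction of full scale, a list of three. A call has 1 to 20 rows; each row is the pose to reach, as a shift and turn from the pose commanded when the call began, along the tool's axes at that moment, turning the shorter way round; what a row does not reach only later rows make up. Full scale, the value 1, is 200 mm for a shift and 360 degrees for a turn. A row lasts 1/8 s, in which the tool goes at most 62.5 mm and 10.7 degrees, less where a joint would pass 70% of its speed; a pose out of reach is approached as far as the arm can. A call with a number of a shift or a turn outside -1 to 1 is refused whole. A call with a gripper value outside its range is refused whole. The fingers move at their own pace and stop on an object; FORCE is the grip in N (left out, the last holds). Time passes only in rows, so rows that repeat a pose let the fingers close. It gives the time, the measured TCP pose, the force and the opening at its end, in the units of the state.
- manip.get_obs(): the state, without advancing time (a new reading comes with each control period).
- manip.read_camera(name): name is "scene" or "top" or "wrist"; returns a dict with "image" (480x640x3 uint8, red, green, blue), "K" (3x3 intrinsics, pixels), "pose" (4x4, takes a point from camera to world coordinates). Camera axes: x right, y down, z forward; pixel columns grow to the right and rows downward; lengths in mm; the calibration is good to about 2 mm. A picture is of the moment at which its call begins. There is no depth.
- manip.close_job(): hands the job in, once; it reports no verdict.
The state is a dict: "time_s": time; "joint_positions": joint angles; "joint_vel": joint speeds; "joint_efforts": joint torques, N m; "tool_pos": TCP position; "tcp_rot": TCP orientation; "force": force on the tool from outside, world axes, zero at the start; "torque": the same for the moment, N m; "grip_width": opening from 0.0 (shut) to 1.0 (fully open).
Only numpy, scipy, OpenCV 4.12 (cv2) and the standard library are available. Lean on these libraries where they do the work, as an engineer would, in place of code of your own. Each camera call takes 0.05 s, during which the arm holds its last target.

## Working session

There is one attempt and no reset: what is moved stays moved. The work goes in short steps, Python scripts to look and compute and a shell command to move; the robot and the scene stay as the last step left them, time stands still between calls to the robot, and variables do not carry over. Pictures are saved under pics/ and viewed, and the job is handed in when it is done.

```bash
mkdir -p pics; cat > h.py <<'E'
import numpy as np,cv2
from plant import manip
def snap(n,f):
    r=manip.read_camera(n); cv2.imwrite('pics/'+f+'.png',r['image'][:,:,::-1]); np.savez('pics/'+f,K=r['K'],pose=r['pose'],image=r['image']); return r
def ray(r,u,v,z):
    d=r['pose'][:3,:3]@np.linalg.inv(r['K'])@np.array([u,v,1.]); o=r['pose'][:3,3]
    return o+d*(z-o[2])/d[2]
def proj(r,p):
    c=r['pose'][:3,:3].T@(np.array(p)-r['pose'][:3,3]); q=r['K']@c; return q[:2]/q[2]
E
python3 - <<'E'
from h import *
o=manip.get_obs()
for k in o: print(k,o[k])
print(manip.grip_point_offset)
for n in ['scene','top','wrist']:
    r=snap(n,n+'0'); print(n,r['pose'].round(2).tolist(),r['K'].tolist())
E
```

```text
time_s 0.0
joint_positions [ 1.24079453  0.6899905  -0.19452462  1.56634602  0.1573282   0.90246674
 -0.21512638]
joint_vel [ 3.02412399e-03  2.09965624e-03  5.38950168e-05  1.76027675e-03
 -1.13067234e-03 -7.23004543e-04 -1.19738574e-04]
joint_efforts [ 7.58174792e-04 -5.39616644e+01 -1.26637973e+00 -1.58543426e+01
  9.15037701e-03  9.60318139e-03 -1.34308769e-05]
tool_pos [ 222.11970285 -583.51554909  230.47970872]
tcp_rot [ 2.02318992  0.37411447 -2.02415091]
force [ 0.64032494  0.58264192 -0.59763269]
torque [-0.05629741  0.02698781  0.0437031 ]
grip_width 1.0009930451016784
18.700000000000003
scene [[0.03, 0.79, -0.61, 1397.06], [1.0, -0.02, 0.02, -35.91], [-0.0, -0.61, -0.79, 1190.83], [0.0, 0.0, 0.0, 1.0]] [[484.2631898163777, 0.0, 322.01135905718843], [0.0, 484.2631898163777, 243.57959178085338], [0.0, 0.0, 1.0]]
top [[-0.02, -1.0, 0.05, 448.3], [-1.0, 0.02, 0.01, -20.21], [-0.01, -0.05, -1.0, 1510.01], [0.0, 0.0, 0.0, 1.0]] [[434.2006630298845, 0.0, 324.7522817790903], [0.0, 434.2006630298845, 241.23314991754896], [0.0, 0.0, 1.0]]
wrist [[0.36, -0.89, -0.3, 298.76], [-0.93, -0.34, -0.11, -554.52], [-0.0, 0.32, -0.95, 373.84], [0.0, 0.0, 0.0, 1.0]] [[379.62647666082313, 0.0, 312.6672974519135], [0.0, 379.62647666082313, 244.99700139651793], [0.0, 0.0, 1.0]]
```

View pics/scene0.png

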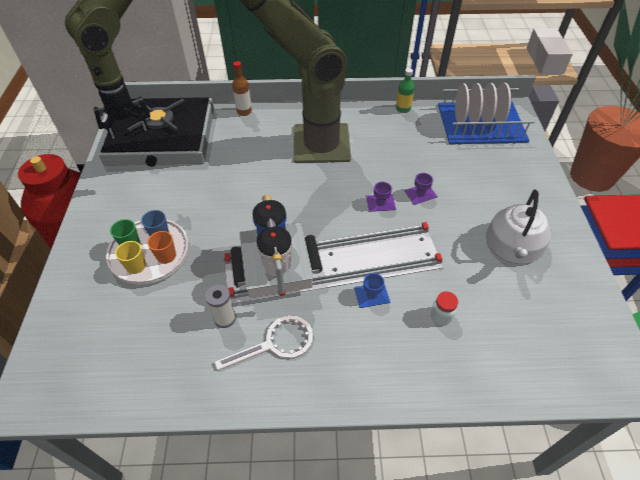

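View pics/top0.png

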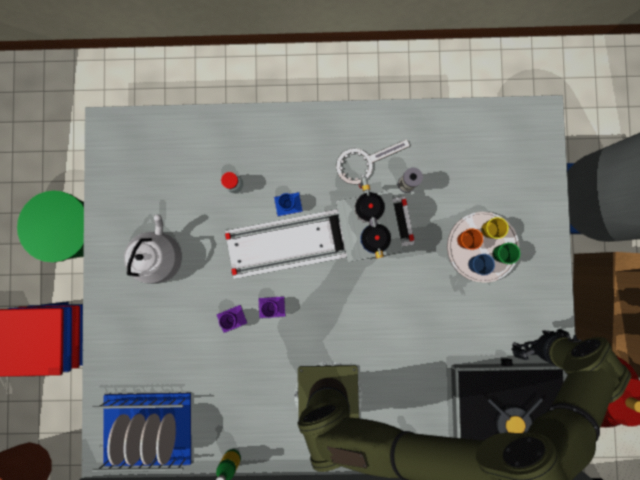

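View pics/wrist0.png

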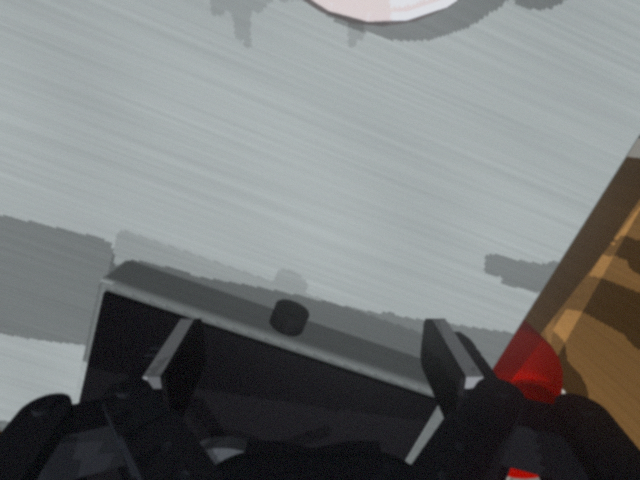

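The blue drain cup is at top (288,203) and scene (374,287). The purple look-alikes are at top (231,318) and (272,307). The trolley is at the −y end, with its heads at top (370,206) and (376,237). Next I'll measure with colour masks.

```bash
cat > m.py <<'E'
from h import *
def blobs(img,name,lo,hi,amin=4,roi=None):
    hsv=cv2.cvtColor(img,cv2.COLOR_RGB2HSV); m=cv2.inRange(hsv,lo,hi)
    n,l,s,c=cv2.connectedComponentsWithStats(m)
    for i in range(1,n):
        if s[i,4]>=amin and (roi is None or (roi[0]<c[i,0]<roi[2] and roi[1]<c[i,1]<roi[3])): print(name,c[i].round(1),s[i].tolist())
E
python3 - <<'E'
from m import *
for n,roi in (('top',(200,130,430,340)),('scene',(200,190,460,330))):
    im=np.load(f'pics/{n}0.npz')['image']
    blobs(im,n+' red',(0,130,90),(8,255,255),3,roi)
    blobs(im,n+' red2',(172,130,90),(180,255,255),3,roi)
    blobs(im,n+' blue',(100,120,60),(125,255,255),5,roi)
im=cv2.imread('pics/top0.png')
cv2.imwrite('pics/c1.png',cv2.resize(im[150:290,210:430],None,fx=3.6,fy=3.6,interpolation=2))
im=cv2.imread('pics/scene0.png')
cv2.imwrite('pics/c2.png',cv2.resize(im[190:330,210:450],None,fx=3.3,fy=3.3,interpolation=2))
E
```

```text
top red [229.2 180. ] [221, 172, 17, 17, 221]
top red [404.  201.7] [402, 199, 5, 7, 26]
top red [370.4 205.1] [369, 203, 4, 5, 17]
top red [227.4 235.6] [225, 233, 6, 6, 27]
top red [376.6 237.2] [375, 235, 5, 5, 19]
top red [411.2 237.6] [410, 235, 4, 6, 20]
top red [233.9 271.4] [232, 269, 5, 6, 27]
top blue [287.8 203.6] [275, 193, 27, 23, 494]
scene red [268.1 206.6] [266, 205, 5, 4, 17]
scene red [424.8 224.9] [422, 222, 6, 8, 32]
scene red [273.  234.1] [271, 232, 5, 5, 20]
scene red [226.9 256.7] [225, 253, 5, 9, 35]
scene red [438.4 256.6] [436, 253, 6, 8, 36]
scene red [231.  291.3] [229, 288, 5, 9, 30]
scene red [282.2 293.9] [280, 292, 5, 4, 9]
scene red [446.9 300.9] [437, 292, 21, 20, 317]
scene red2 [424.4 228.2] [423, 227, 4, 3, 5]
scene red2 [439.  260.5] [438, 260, 3, 2, 4]
scene red2 [230. 295.] [230, 294, 1, 3, 3]
scene red2 [444.5 310. ] [443, 309, 4, 3, 4]
scene blue [282.7 222.8] [278, 215, 8, 13, 38]
scene blue [258.7 227.6] [254, 221, 11, 13, 45]
scene blue [371.9 291.2] [355, 273, 35, 35, 807]
```

View pics/c1.png

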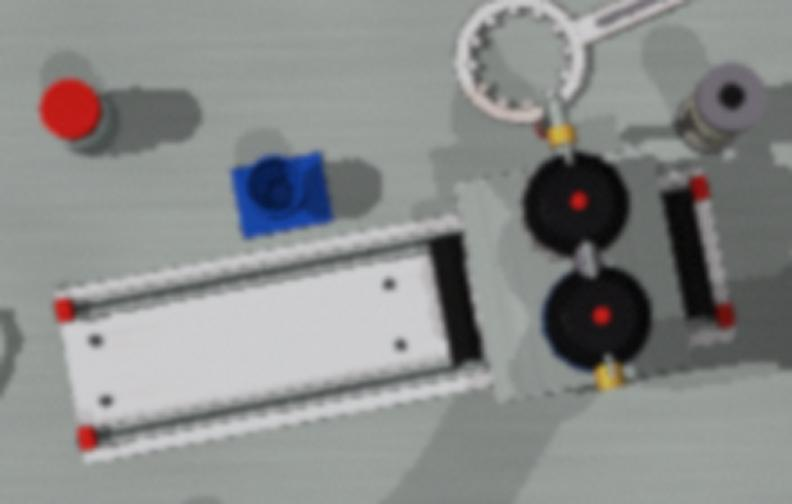

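View pics/c2.png

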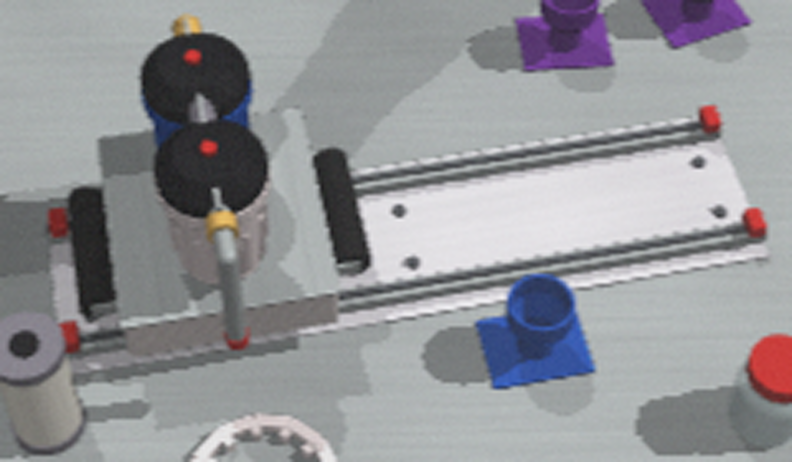

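The blue cup stands alone beside the rails on the spout side, with its mouth at about top (285.8,201.9) and scene (373.9,282), so it is the one meant. The red tip of the spout is at scene (282,294). I'll turn these into points.

```bash
cat > g.py <<'E'
from h import *
T=dict(np.load('pics/top0.npz'));S=dict(np.load('pics/scene0.npz'))
def tri(a,b):
    A=[];B=[]
    M=np.zeros((3,3));q=np.zeros(3);L=[]
    for r,(u,v) in ((T,a),(S,b)):
        d=r['pose'][:3,:3]@np.linalg.inv(r['K'])@np.array([u,v,1.]);d/=np.linalg.norm(d);o=r['pose'][:3,3]
        P=np.eye(3)-np.outer(d,d);M+=P;q+=P@o;L.append((P,o))
    x=np.linalg.solve(M,q); return x,[np.linalg.norm(P@(x-o)).round(1) for P,o in L]
E
python3 - <<'E'
from g import *
st=[(404,201.7),(411.2,237.6),(227.4,235.6),(233.9,271.4)]
ss=[(231,291.5),(226.9,256.7),(438.4,256.8),(424.8,225.2)]
P=[]
for a,b in zip(st,ss):
    p=ray(T,*a,32); print('stop',p.round(1),ray(S,*b,26).round(1),tri(a,b)[0].round(1)); P.append((p+ray(S,*b,26))/2)
P=np.array(P)
d=(P[2]+P[3]-P[0]-P[1])/2; yaw=np.arctan2(-d[0],d[1]); C=P.mean(0)
print('len',np.linalg.norm(d[:2]),'w',np.linalg.norm((P[0]-P[1])[:2]),'yaw',yaw,'C',C)
ex=np.array([np.cos(yaw),np.sin(yaw)]);ey=np.array([-ex[1],ex[0]])
f=lambda p:((p[:2]-C[:2])@ex,(p[:2]-C[:2])@ey)
for nm,a,b in (('headA',(370.4,205.1),(273,234.1)),('headB',(376.6,237.2),(268.1,206.6)),('mouth',(285.8,201.9),(373.9,282))):
    x,e=tri(a,b); print(nm,x.round(1),e,np.round(f(x),1))
for z in (72,):print('mouth z72',np.round(f(ray(T,285.8,201.9,z)),1),np.round(f(ray(S,373.9,282,z)),1))
print('spout',np.round(f(ray(S,282.2,293.9,94)),1))
for nm,u,v in (('frontroller',210+457/3.6,150+300/3.6),('rearroller',210+690/3.6,150+253/3.6)): print(nm,np.round(f(ray(T,u,v,76)),1))
o=manip.get_obs()
from scipy.spatial.transform import Rotation as R
print(R.from_rotvec(o['tcp_rot']).as_matrix().round(3), o['time_s'])
np.savez('rail',C=C,yaw=yaw)
E
```

```text
stop [ 657.2 -276.9   32. ] [ 656.  -272.6   26. ] [ 657.5 -274.7   28.7]
stop [ 533.8 -297.6   32. ] [ 533.2 -295.4   26. ] [ 534.  -296.8   27.3]
stop [554.  329.4  32. ] [551.8 335.4  26. ] [554.5 332.1  29.5]
stop [431.4 308.2  32. ] [428.1 314.4  26. ] [431.6 310.9  29.9]
len 616.2201035970318 w 125.03635956402157 yaw 0.1691495420910738 C [543.1981171  18.1159024  29.       ]
headA [ 620.5 -140.3  235.6] [np.float64(2.0), np.float64(2.0)] [  49.5 -169.2]
headB [ 525.4 -156.3  234.9] [np.float64(1.8), np.float64(1.8)] [ -46.9 -169. ]
mouth [661.  126.6  64.6] [np.float64(2.3), np.float64(2.3)] [134.3  87.1]
mouth z72 [132.6  84.3] [139.3  87.5]
spout [ 141.5 -166.6]
frontroller [ -3.2 -63.1]
rearroller [  -1.3 -281.6]
[[-0.001  0.356 -0.935]
 [ 0.001 -0.935 -0.356]
 [-1.    -0.001  0.   ]] 0.15
```

```bash
cat > d.py <<'E'
from h import *
from scipy.spatial.transform import Rotation as R
r=np.load('rail.npz');C=r['C'];yaw=float(r['yaw'])
ex=np.array([np.cos(yaw),np.sin(yaw),0]);ey=np.array([-np.sin(yaw),np.cos(yaw),0])
def rel(x,y,z):
    o=manip.get_obs();M=R.from_rotvec(o['tcp_rot']).as_matrix()
    p=np.array([C[0],C[1],0])+ex*x+ey*y+[0,0,z]
    G=np.c_[[0,0,-1.],-ey,-ex]
    print('t',round(o['time_s'],3),'rails',np.round([(o['tool_pos']-[C[0],C[1],0])@e for e in (ex,ey,[0,0,1])],1),'F',o['force'].round(2),'g',round(o['grip_width'],2))
    print('dp',(M.T@(p-o['tool_pos'])/200).round(3),'twist',(R.from_matrix(M.T@G).as_rotvec()/2/np.pi).round(4))
E
python3 -m crank '{"grip":[1,1,1,1],"dp":[[0,-0.07,-0.25],[0,-0.14,-0.5],[0,-0.21,-0.75],[0,-0.28,-1]],"twist":[[0.01,0,0],[0.02,0,0],[0.031,0,0],[0.031,0,0]]}' 20
python3 -c "
from d import *
rel(0,-328,45)"
```

```text
time_s: 0.65
tool_pos: [390.5, -459.4, 231.1]
tcp_rot: [2.133, 0.18, -2.134]
force: [0.1, -0.5, 0.2]
grip_width: 0.143
t 0.65 rails [-230.9 -445.   231.1] F [ 0.09 -0.52  0.18] g 0.14
dp [ 0.93  -0.585 -1.154] twist [-0.0001  0.0001  0.    ]
```

```bash

python3 -m crank '{"grip":[1,1,1,1,1,1],"dp":[[0,-0.14,-0.25],[0,-0.28,-0.5],[0.1,-0.4,-0.75],[0.3,-0.5,-1],[0.5,-0.5,-1],[0.6,-0.5,-1]],"twist":[[0,0,0],[0,0,0],[0,0,0],[0,0,0],[0,0,0],[0,0,0]]}' 20
python3 -c "
from d import *
rel(0,-328,45)
snap('top','t1');snap('scene','s1')"
```

```text
time_s: 1.4
tool_pos: [569.0, -326.2, 108.1]
tcp_rot: [2.129, 0.186, -2.137]
force: [0.1, -0.1, 0.4]
grip_width: -0.0
t 1.4 rails [ -32.5 -343.7  108.1] F [ 0.15 -0.09  0.42] g -0.0
dp [ 0.315 -0.077 -0.164] twist [0.0004 0.0006 0.0005]
```

View pics/s1.png

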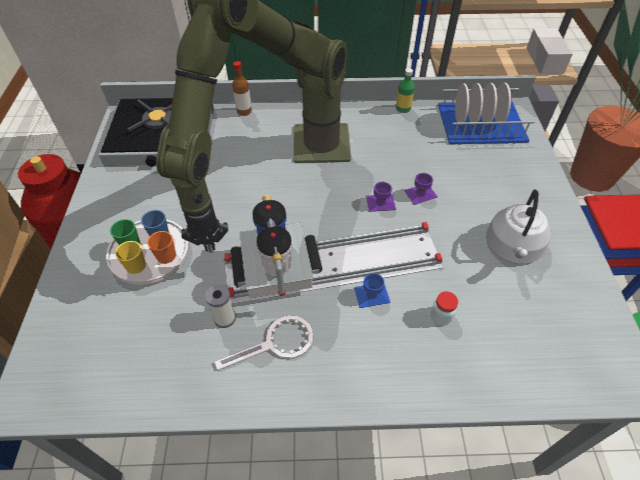

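View pics/t1.png

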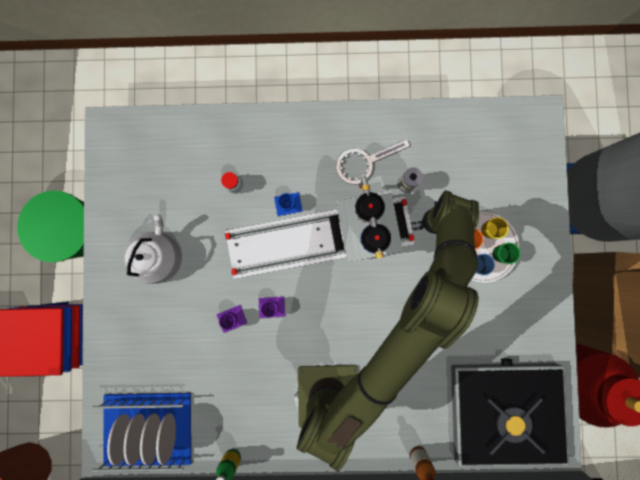

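```bash

python3 -m crank '{"grip":[1,1,1,1,1],"dp":[[0.1,-0.03,-0.08],[0.2,-0.06,-0.16],[0.3,-0.06,-0.16],[0.31,-0.06,-0.16],[0.31,-0.06,-0.16]],"twist":[[0,0,0],[0,0,0],[0,0,0],[0,0,0],[0,0,0]]}' 20
python3 -c "
from d import *
rel(0,-328,45)
snap('scene','s2');r=snap('wrist','w2')
im=cv2.imread('pics/s2.png');cv2.imwrite('pics/c3.png',cv2.resize(im[180:330,150:350],None,fx=4,fy=4,interpolation=2))"
```

```text
time_s: 2.12
tool_pos: [598.8, -312.2, 49.6]
tcp_rot: [2.133, 0.179, -2.134]
force: [-0.7, 0.4, 0.7]
grip_width: 0.001
t 2.125 rails [  -0.8 -334.9   49.6] F [-0.71  0.36  0.65] g 0.0
dp [ 0.023 -0.035 -0.004] twist [-0.0002  0.     -0.0001]
```

View pics/c3.png

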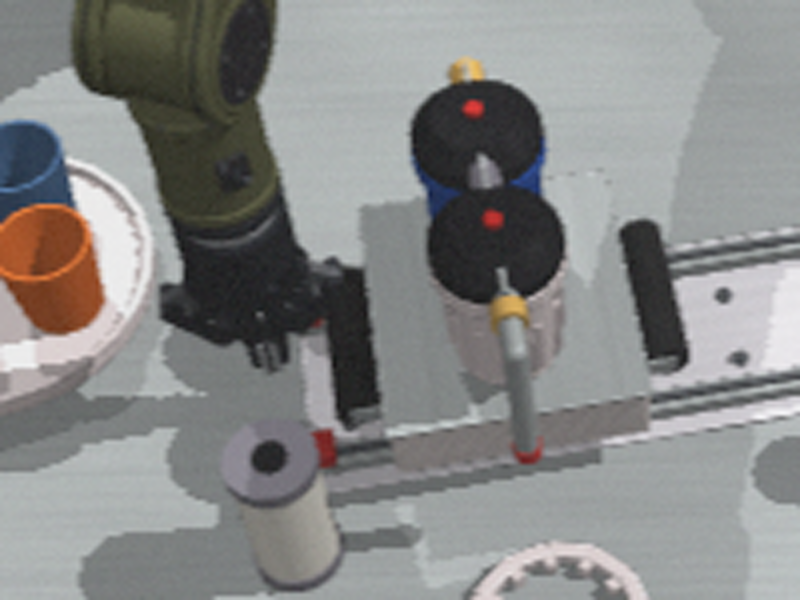

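View pics/w2.png

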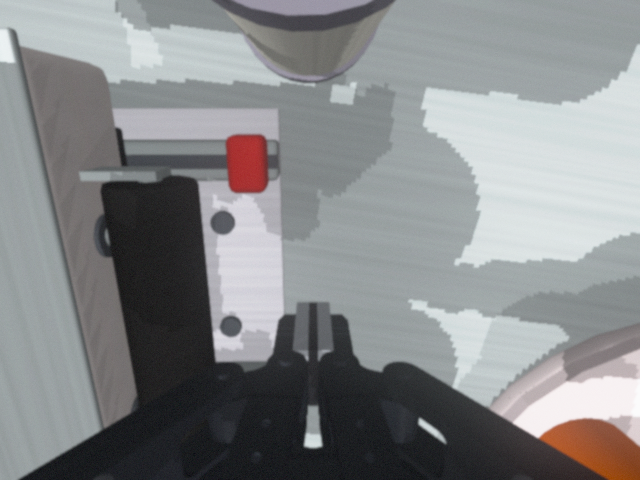

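```bash

python3 -m crank '{"grip":[1,1,1,1,1,1,1,1,1,1,1,1,1,1,1,1,1,1,1],"dp":[[0.01,-0.03,0],[0.01,-0.06,0],[0.01,-0.0825,0],[0.01,-0.105,0],[0.01,-0.1275,0],[0.01,-0.15,0],[0.01,-0.1725,0],[0.01,-0.195,0],[0.01,-0.2175,0],[0.01,-0.24,0],[0.01,-0.2625,0],[0.01,-0.285,0],[0.01,-0.3075,0],[0.01,-0.33,0],[0.01,-0.3525,0],[0,-0.33,0],[-0.3,-0.3,0],[-0.6,-0.3,0],[-0.9,-0.3,0]],"twist":[[0,0,0],[0,0,0],[0,0,0],[0,0,0],[0,0,0],[0,0,0],[0,0,0],[0,0,0],[0,0,0],[0,0,0],[0,0,0],[0,0,0],[0,0,0],[0,0,0],[0,0,0],[0,0,0],[0,0,0],[0,0,0],[0,0,0]]}' 20
python3 - <<'E'
from m import *
import d
for i in range(2):
    print(manip.get_obs()['time_s']); r=snap('scene',f'p{i}')
    blobs(r['image'],'red',(0,130,90),(8,255,255),3,(200,190,430,320))
    r=snap('top',f'q{i}')
    blobs(r['image'],'topred',(0,130,90),(8,255,255),3,(200,190,430,320))
d.rel(0,250,275)
E
```

```text
time_s: 4.6
tool_pos: [588.9, -252.9, 231.4]
tcp_rot: [2.134, 0.179, -2.133]
force: [-0.1, 0.1, 0.2]
grip_width: 0.001
4.6
red [301.1 201.7] [299, 200, 5, 5, 18]
red [424.9 225. ] [422, 222, 6, 7, 32]
red [307.7 229. ] [306, 227, 4, 5, 18]
red [227.2 256.6] [225, 253, 6, 9, 40]
red [314.5 288.2] [312, 287, 6, 3, 10]
red [231.1 291.3] [228, 288, 6, 9, 36]
topred [403.9 202. ] [402, 199, 5, 7, 29]
topred [339.5 211.4] [338, 209, 4, 5, 17]
topred [227.5 235.6] [225, 233, 6, 6, 28]
topred [410.9 236.9] [408, 234, 6, 7, 32]
topred [345.9 243.1] [344, 241, 5, 5, 22]
topred [233.9 271.3] [232, 269, 5, 6, 26]
4.7
red [303.4 201.5] [301, 200, 5, 4, 17]
red [424.8 225.3] [422, 222, 6, 8, 31]
red [310.  228.5] [308, 227, 5, 4, 18]
red [227.2 256.7] [225, 253, 6, 9, 41]
red [316.5 287.8] [314, 287, 6, 3, 11]
red [231.2 291.4] [229, 288, 5, 9, 32]
topred [403.7 201.9] [402, 199, 5, 7, 27]
topred [337.4 211.6] [336, 210, 4, 4, 15]
topred [227.5 235.6] [225, 233, 6, 6, 28]
topred [410.4 237. ] [408, 234, 5, 7, 28]
topred [343.8 243.2] [342, 241, 5, 5, 20]
topred [233.9 271.3] [232, 269, 5, 6, 26]
t 4.8 rails [ 2.000e-01 -2.750e+02  2.309e+02] F [-0.37 -0.3  -0.39] g 0.0
dp [-0.226 -2.625  0.003] twist [-0.0001 -0.0004 -0.0003]
```

```bash

python3 -m crank '{"grip":[1,1,1],"dp":[[-0.1,-0.28,0],[-0.17,-0.58,0],[-0.17,-0.89,0]],"twist":[[0,0,0],[0,0,0],[0,0,0]]}' 20
python3 -m crank '{"grip":[1,1,1],"dp":[[0,-0.31,0],[0,-0.62,0],[0,-0.93,0]],"twist":[[0,0,0],[0,0,0],[0,0,0]]}' 20
python3 -m crank '{"grip":[1,1,1,1,1],"dp":[[0.05,-0.28,0],[0.3,-0.45,0],[0.58,-0.58,0],[0.88,-0.61,0],[1,-0.61,0]],"twist":[[0,0,0],[0,0,0],[0,0,0],[0,0,0],[0,0,0]]}' 20
cat > tr.py <<'E'
from m import *
import d,sys
from d import C,ex,ey
S0=dict(np.load('pics/scene0.npz'))
def find(img,roi,amin=3):
    hsv=cv2.cvtColor(img,cv2.COLOR_RGB2HSV); m=cv2.inRange(hsv,(0,130,90),(8,255,255))
    n,l,s,c=cv2.connectedComponentsWithStats(m)
    return [c[i] for i in range(1,n) if s[i,4]>=amin and roi[0]<c[i,0]<roi[2] and roi[1]<c[i,1]<roi[3]]
def look(tag):
    t=manip.get_obs()['time_s']; r=snap('scene',tag)
    out=[]
    for roi,z in (((255,190,410,212),235),((255,216,410,240),235),((255,277,400,298),94)):
        for c in find(r['image'],roi):
            p=ray(r,c[0],c[1],z)-C; out.append((round(p@ex,1),round(p@ey,1)))
    print(round(t,3),out); return t,out
if __name__=='__main__':
    for k in range(2): look(sys.argv[1]+str(k))
    d.rel(0,211,46)
E
python3 tr.py a
```

```text
time_s: 5.18
tool_pos: [558.6, -75.3, 262.6]
tcp_rot: [2.133, 0.18, -2.135]
force: [1.5, 1.3, -0.1]
grip_width: -0.007
time_s: 5.55
tool_pos: [526.5, 108.0, 261.6]
tcp_rot: [2.13, 0.179, -2.136]
force: [-0.4, 0.8, 0.4]
grip_width: 0.001
time_s: 6.18
tool_pos: [503.6, 226.3, 58.4]
tcp_rot: [2.122, 0.179, -2.14]
force: [-0.2, -0.8, 0.1]
grip_width: 0.002
6.175 [(np.float64(-45.9), np.float64(5.6)), (np.float64(49.5), np.float64(6.0)), (np.float64(141.2), np.float64(5.4))]
6.225 [(np.float64(-45.3), np.float64(8.5)), (np.float64(49.2), np.float64(8.2)), (np.float64(140.6), np.float64(6.9))]
t 6.275 rails [ -3.6 210.9  59.1] F [-0.26 -0.23  0.26] g 0.0
dp [ 0.066 -0.001 -0.019] twist [ 0.0001  0.0014 -0.0005]
```

```bash
python3 - <<'E'
from tr import *
D=[('p0',4.6),('p1',4.7),('a0',6.175),('a1',6.225),('scene0',0)]
for tag,t in D:
    r=dict(np.load(f'pics/{tag}.npz'));o=[]
    for roi,z in (((255,190,410,212),235),((255,216,410,240),235),((255,277,400,298),94)):
        for c in find(r['image'],roi):
            o.append((ray(r,c[0],c[1],z)-C)@ey)
    print(tag,t,np.round(o,1),np.mean(o).round(2))
E
```

```text
p0 4.6 [-78.2 -77.9 -79.1] -78.42
p1 4.7 [-72.1 -71.8 -73.5] -72.48
a0 6.175 [5.6 6.  5.4] 5.68
a1 6.225 [8.5 8.2 6.9] 7.89
scene0 0 [-167.3 -167.3 -166.5] -167.05
```

```bash

python3 -m crank '{"grip":[1,1,1,1,1,1,1],"dp":[[0.04,0,0],[0.06,0,0],[0.06,0,0],[0.06,0,0],[0.06,0,0],[0.06,0,0],[0.06,0,0]],"twist":[[0,0,0],[0,0,0],[0,0,0],[0,0,0],[0,0,0],[0,0,0],[0,0,0]]}' 20
python3 tr.py b
```

```text
time_s: 7.15
tool_pos: [507.4, 227.1, 51.4]
tcp_rot: [2.133, 0.181, -2.133]
force: [-0.5, -0.0, -1.5]
grip_width: -0.001
7.15 [(np.float64(-45.5), np.float64(49.3)), (np.float64(49.4), np.float64(49.3)), (np.float64(140.8), np.float64(49.1))]
7.2 [(np.float64(-45.4), np.float64(51.7)), (np.float64(50.6), np.float64(51.0)), (np.float64(141.3), np.float64(51.1))]
t 7.25 rails [-1.00e-01  2.12e+02  5.13e+01] F [ 0.01  0.14 -0.56] g -0.0
dp [ 0.026  0.005 -0.001] twist [-0. -0. -0.]
```

```bash

python3 -m crank '{"grip":[1,1,1,1,1,1,1,1,1,1,1,1,1,1,1,1],"dp":[[0.01,0.025,0],[0.02,0.025,0],[0.02,0.014,0],[0.02,0.003,0],[0.02,-0.008,0],[0.02,-0.019,0],[0.02,-0.03,0],[0.02,-0.041,0],[0.02,-0.052,0],[0.02,-0.063,0],[0.02,-0.074,0],[0.02,-0.085,0],[0.02,-0.096,0],[0.02,-0.107,0],[0.02,-0.13,0],[0.02,-0.15,0]],"twist":[[0,0,0],[0,0,0],[0,0,0],[0,0,0],[0,0,0],[0,0,0],[0,0,0],[0,0,0],[0,0,0],[0,0,0],[0,0,0],[0,0,0],[0,0,0],[0,0,0],[0,0,0],[0,0,0]]}' 20
python3 tr.py c
python3 -c "
import cv2
im=cv2.imread('pics/c1.png');im=cv2.imread('pics/c0.png');cv2.imwrite('pics/c5.png',cv2.resize(im[180:320,250:450],None,fx=4,fy=4,interpolation=2))"
```

```text
time_s: 9.25
tool_pos: [502.3, 257.1, 47.3]
tcp_rot: [2.133, 0.181, -2.133]
force: [-0.5, -0.8, 1.2]
grip_width: -0.001
9.25 [(np.float64(-46.5), np.float64(83.9)), (np.float64(50.1), np.float64(84.0)), (np.float64(140.5), np.float64(82.1))]
9.3 [(np.float64(-45.5), np.float64(83.8)), (np.float64(50.4), np.float64(83.6)), (np.float64(140.3), np.float64(83.1))]
t 9.35 rails [-2.00e-01  2.43e+02  4.73e+01] F [ 0.52 -0.02  0.69] g 0.0
dp [ 0.006  0.16  -0.001] twist [ 0.0002 -0.      0.0001]
```

View pics/c5.png

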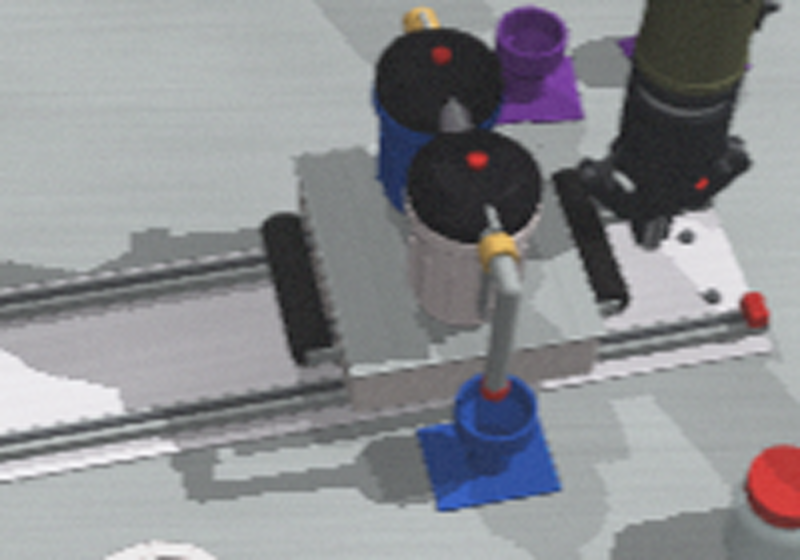

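The spout tip is over the cup at about scene (374,277), and the trolley is nearly at rest. I'll move the hand clear and watch for drift.

```bash

python3 -m crank '{"grip":[1,1,1,1,1,1,1,1],"dp":[[0,-0.05,0],[0,-0.1,0],[0,-0.1,0],[0,-0.1,0],[0,-0.1,0],[0,-0.1,0],[0,-0.1,0],[0,-0.1,0]],"twist":[[0,0,0],[0,0,0],[0,0,0],[0,0,0],[0,0,0],[0,0,0],[0,0,0],[0,0,0]]}' 20
python3 tr.py e
```

```text
time_s: 10.35
tool_pos: [499.0, 276.2, 47.3]
tcp_rot: [2.133, 0.18, -2.133]
force: [0.2, 0.1, 0.1]
grip_width: 0.003
10.35 [(np.float64(-46.1), np.float64(83.3)), (np.float64(50.1), np.float64(83.6)), (np.float64(140.5), np.float64(82.1))]
10.4 [(np.float64(-45.9), np.float64(84.0)), (np.float64(49.6), np.float64(83.3)), (np.float64(141.3), np.float64(82.9))]
t 10.45 rails [-1.000e-01  2.619e+02  4.730e+01] F [-0.42 -0.31 -0.12] g -0.0
dp [ 0.006  0.255 -0.001] twist [-0. -0. -0.]
```

```bash

python3 -m crank '{"grip":[1,1,1,1,1,1,1,1,1,1,1,1,1,1,1,1,1,1,1,1],"dp":[[0,0,0],[0,0,0],[0,0,0],[0,0,0],[0,0,0],[0,0,0],[0,0,0],[0,0,0],[0,0,0],[0,0,0],[0,0,0],[0,0,0],[0,0,0],[0,0,0],[0,0,0],[0,0,0],[0,0,0],[0,0,0],[0,0,0],[0,0,0]],"twist":[[0,0,0],[0,0,0],[0,0,0],[0,0,0],[0,0,0],[0,0,0],[0,0,0],[0,0,0],[0,0,0],[0,0,0],[0,0,0],[0,0,0],[0,0,0],[0,0,0],[0,0,0],[0,0,0],[0,0,0],[0,0,0],[0,0,0],[0,0,0]]}' 20
python3 -m crank '{"grip":[1,1,1,1,1,1,1,1],"dp":[[0,0,0],[0,0,0],[0,0,0],[0,0,0],[0,0,0],[0,0,0],[0,0,0],[0,0,0]],"twist":[[0,0,0],[0,0,0],[0,0,0],[0,0,0],[0,0,0],[0,0,0],[0,0,0],[0,0,0]]}' 20
python3 tr.py f
python3 - <<'E'
from g import *
snap('top','tf')
from d import C,ex,ey
T1=dict(np.load('pics/tf.npz'))
from tr import find
for c in find(T1['image'],(240,190,330,250)): print('top',c,((ray(T1,*c,235)-C)@ey).round(1))
for n in('f0',):
    im=cv2.imread(f'pics/{n}.png');a=cv2.resize(im[250:310,340:410],None,fx=6,fy=6,interpolation=2)
b=cv2.resize(cv2.imread('pics/tf.png')[170:290,215:335],None,fx=3,fy=3,interpolation=2)
cv2.imwrite('pics/fin.png',np.hstack([a,b]))
E
```

```text
time_s: 12.95
tool_pos: [499.0, 276.3, 47.3]
tcp_rot: [2.133, 0.181, -2.133]
force: [0.4, -0.5, -0.4]
grip_width: 0.004
time_s: 13.95
tool_pos: [499.0, 276.3, 47.3]
tcp_rot: [2.133, 0.181, -2.133]
force: [-0.7, 0.6, 0.8]
grip_width: -0.003
13.95 [(np.float64(-45.6), np.float64(83.4)), (np.float64(49.8), np.float64(84.0)), (np.float64(139.8), np.float64(82.2))]
14.0 [(np.float64(-45.9), np.float64(83.3)), (np.float64(49.2), np.float64(83.6)), (np.float64(140.3), np.float64(82.4))]
t 14.05 rails [-1.000e-01  2.619e+02  4.720e+01] F [-0.12 -0.32 -0.15] g -0.0
dp [ 0.006  0.255 -0.001] twist [-0.  0. -0.]
top [286.75 221.25] 80.1
```

View pics/fin.png

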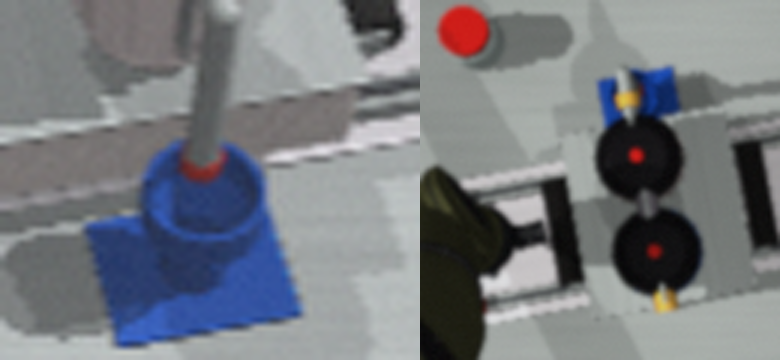

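View pics/f1.png

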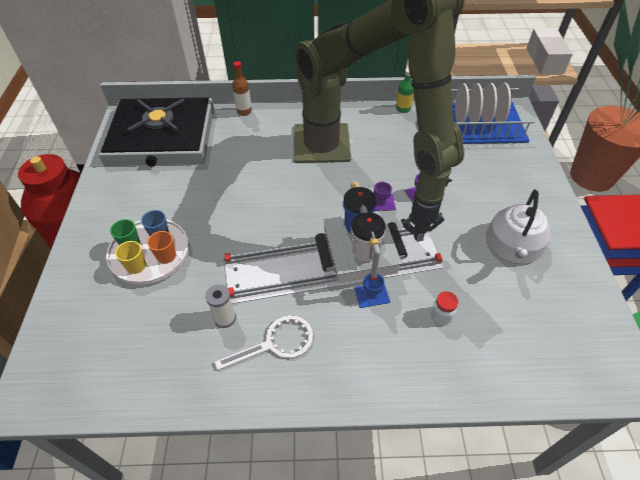

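The spout tip sits inside the rim. In the crop the tip is at x≈203 and the rim runs from 142 to 265. It has shown no drift for more than 4 s, and the hand is clear of the buffer, so I'm handing in.

```bash
python3 -c "
from plant import manip
print(manip.close_job())"
```

```text
the job is handed in; nothing more can be done
None
```

The trolley stands at rest by itself with the flush spout over the blue drain cup, and I handed the job in at about 14 s of the 45 s allowed.

- **Push and catch:** I pushed the rear roller with shut fingers at 36 mm/s and let the trolley coast. The hand went over the filter to the front roller and gave way at about half the trolley's speed, so it stopped without bouncing. I then drew the hand back about 30 mm further along the rails.
- **Position:** The last pictures put the spout about 5 mm short of the cup's centre along the rails, against the 15 mm allowed. The scene camera gave 82.3 mm for the spout against 87.5 mm for the cup, and the top camera gave 80.1 mm against 84.3 mm. The two cameras differ by 2 to 3 mm in absolute position but agree on the gap. In the enlarged view the tip lies inside the rim.
- **Standing still:** From 9.3 s to 14.0 s the measured position changed by less than 1 mm, with the hand clear of the buffer. The force reading stayed within its noise of about 1 N, so it could not confirm the 0.02 N limit. That rests on the visible gap.
- **Other things:** In the last scene picture the kettle, cups, jar, wrench and cartridge look to be where they were; I did not measure them again. The trolley stopped well short of the +y stop. I saw no contact with the filter other than on its rollers, though I could not check this directly during the moves.

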